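Load the round check disc into its reader and start the check

ROBOT

A 6-joint arm with a two-finger parallel gripper is mounted at the origin on the work surface. World frame = base frame: x ahead of the robot, y to its left, z up, the work surface at z = 0. Lengths are in mm, angles in degrees, forces in N, time in s.
With the tool pointing down it reaches from about 350 to 775 mm from the base axis. Payload 7.3 kg.
Tool frame: the origin (TCP) lies at the very end of the fingers, on their centre line; the grasp point (between the pads) lies r.grasp_offset behind it (r.grasp_offset is the distance from the TCP to the grasp point, in mm); z points along the fingers, y is the direction in which the jaws open and shut (so a half turn about z gives the same grasp; the last joint's range is limited). The gripper opens to 92 mm and grips with 3 to 60 N. Pads are 19 mm wide; open, the fingers measure 130 mm over their backs; the gripper's body (75 mm by 190 mm) begins 47 mm behind the grasp point.
Start: joints at [-8.365, 19.595, 87.324, -0, 73.075, -8.365], TCP at [525.019, 0.019, 226.741] pointing down, gripper open.
Joint ranges: [-145.02, 145.02], [-44.19, 115.74], [2.07, 154.8], [-57.11, 237.11], [16.16, 152.29], [-177.93, 177.93]. Speed limits (degrees/s): [147.25, 147.25, 180, 180, 180, 180].

INTERFACE

Orientations are given as [roll, pitch, yaw] about the fixed x, y, z axes, in that order (R = Rz(yaw) Ry(pitch) Rx(roll)).
In Python, from bench import r gives the robot as it stands.
- The arm moves only by the tool jog_arm, never from a script. Its argument "deltas" is text: rows parted by semicolons, each of 6 numbers parted by spaces: the shift along the world's x, y, z in mm, then the turn, a rotation vector about the world's x, y, z in degrees. A call has 1 to 20 rows; each row shifts and turns the commanded pose from where the row before left it; what a row does not reach is not made up. A row lasts 1/8 s, in which the tool goes at most 62.5 mm and 10.7 degrees, less where a joint would pass 70% of its speed; a pose out of reach is approached as far as the arm can. A call is refused whole if a number of a shift passes 62.5 or a number of a turn 10.7, either way. A call with a gripper value outside its range is refused whole. "gripper" is the closure, from -1 (fully open) to 1 (shut), set as the call begins (left out, the last holds). The fingers move at their own pace and stop on an object; "force" is the grip in N (left out, the last holds). Time passes only in rows, so rows that do not move let the fingers close. It gives the time, the measured TCP pose, the force and the opening at its end, in the units of the state.
- r.read_state(): the state, without advancing time (a new reading comes with each control period).
- r.read_camera(name): name is "scene" or "side" or "wrist"; returns (picture, depth): 384x512x3 uint8, red, green, blue; 384x512 float32, mm along the optical axis (not along the pixel's ray), 0 where there is no reading.
- r.get_calibration(name): a dict with "fx", "fy", "cx", "cy" (pixels), "origin" and "orientation" of the camera in the world. Camera axes: x right, y down, z forward; pixel columns grow to the right and rows downward; lengths in mm; the calibration is good to about 2 mm. A picture is of the moment at which its call begins: read the wrist's pose just before it. get_calibration takes no time and is no camera call; for the wrist camera it gives the pose at the moment of the call.
- r.sign_off(): hands the job in, once; it reports no verdict.
The state is a dict: "time": time; "joints": joint angles; "joint_vel": joint speeds; "joint_efforts": joint torques, N m; "eef_pos": TCP position; "tcp_rot": TCP orientation; "contact_force": force on the tool from outside, world axes, zero at the start; "moment": the same for the moment, N m; "gripper_width": opening from 0.0 (shut) to 1.0 (fully open).
Only numpy, scipy, OpenCV 4.12 (cv2) and the standard library are available. Lean on these libraries where they do the work, as an engineer would, in place of code of your own. Each camera call takes 0.05 s, during which the arm holds its last target. There are 200 camera calls.

TASK

Take the round purple check disc by its knob and set it, without dropping it, fully home in the reader whose well has the matching round outline; let go of it, then press that reader's green start button all the way down and release it. Leave the square plate where it lies, and do not press the other reader's button.

Things in the scene. Friction and masses are not known exactly. Their poses are not given: they have to be found in the camera images.
- round_disc: purple round disc, 84 mm diameter, 12 mm thick, lower edge bevelled 3 mm, with an upright white round knob in its middle (knob 28 mm diameter, from 12 to 48 mm above the underside); weighs about 150 g. Origin: centre of the underside, z up along the knob. It starts flat on a thin black mat (4 mm thick), one of two pieces lying there.
- square_plate: teal square plate, 72 x 72 x 12 mm, with an upright white round knob in its middle (knob 28 mm diameter, from 12 to 48 mm above the underside); weighs about 150 g. Origin: centre of the underside, z up along the knob. It starts on the same mat, with at least 40 mm between the two pieces; to be left alone.
- round_reader: low white bench reader, a fixed block 200 (x) x 130 (y) x 35 mm high, with a round well in its top and a green push button nearer the robot. Origin: centre of its underside; the well's centre is 35 mm along its +x, the button's axis 65 mm along its -x; its own yaw is within 0.2 rad of the robot's frame
- round_well (a point): centre of the mouth of the round well, level with the reader's deck (35 mm above the bench): well 89 mm diameter, 10 mm deep, black floor; a disc fully home has its underside 10 mm below this point. Axes as the reader's
- round_start_top (a point): centre of the top face of the green button (32 mm diameter) of the round-well reader; moves with the button. Unpressed, it stands 18 mm above the reader's deck (53 mm above the bench); the ring around the button is 12 mm high and 48 mm across
- round_start (a joint): travel of the green button of the round-well reader, m, 0 = up, 0.006 = fully down; it springs back by itself. Full press takes about 5 N
- square_reader: low white bench reader, a fixed block 200 (x) x 130 (y) x 35 mm high, with a square well (77 x 77 mm, 10 mm deep, too small for the disc) in its top and a green push button nearer the robot. Origin: centre of its underside; the well's centre is 35 mm along its +x, the button's axis 65 mm along its -x; its own yaw is within 0.2 rad of the robot's frame. Not used
- square_start (a joint): travel of the green button of the square-well reader, not to be pressed, m, 0 = up, 0.006 = fully down; it springs back by itself. Full press takes about 5 N

How it is judged:
By the outcome, as a careful person would: the job done as asked, in the order asked, and still so for the second after the job is handed in, with the robot touching nothing.
It also fails if it takes over 45 s, if anything falls off the work surface, if the arm or the gripper's body presses on something with over 40 N, if the wrist force passes 120 N, or if a joint passes its speed limit or range.

## Working session

There is one attempt and no reset: what is moved stays moved. The work goes in short steps, Python scripts to look and compute and a tool call to move; the robot and the scene stay as the last step left them, time stands still between calls to the robot, and variables do not carry over. Pictures are saved under pics/ and viewed, about 8 in all and at most 12, crops included, and the job is handed in when it is done.

Besides the shell and the picture viewer there is one more tool, called after ">>>" as name(argument=value, ...) on one line, values as JSON. jog_arm: Moves the arm, as the interface text tells. Its arguments: {"type":"object","properties":{"deltas":{"type":"string"},"gripper":{"type":"number"},"force":{"type":"number"}},"required":["deltas"]}

```bash
mkdir -p pics; cat > h.py <<'E'
from bench import r
import numpy as np, cv2
from scipy.spatial.transform import Rotation as R
def cloud(name):
    c=r.get_calibration(name); im,d=r.read_camera(name)
    v,u=np.mgrid[:384,:512]
    p=np.dstack([(u-c['cx'])/c['fx']*d,(v-c['cy'])/c['fy']*d,d])
    M=R.from_euler('xyz',c['orientation'],degrees=True).as_matrix()
    P=p@M.T+np.array(c['origin']); P[d==0]=np.nan
    return im,d,P
E
python3 - <<'E'
from h import *
print(r.read_state(), r.grasp_offset)
ims=[]
for n in('scene','side'):
    print(n,r.get_calibration(n)); im,d,P=cloud(n); np.savez('/tmp/'+n,im=im,P=P); cv2.imwrite(f'pics/{n}0.png',im[:,:,::-1]); 
E
```

```text
{'time': 0.0, 'joints': array([-8.36390924e+00,  1.96340035e+01,  8.73774635e+01, -1.05554862e-03,
        7.30759517e+01, -8.36538188e+00]), 'joint_vel': array([-0.03618225,  0.03560698, -0.03043555, -0.06705004,  0.00900664,
        0.01722005]), 'joint_efforts': array([ 7.61924657e-04, -4.31245601e+01, -2.44219762e+01,  7.17750052e-02,
        5.59406646e-02, -1.04314388e-04]), 'eef_pos': array([5.24582555e+02, 8.96452756e-02, 2.26065595e+02]), 'tcp_rot': array([-1.79913365e+02, -1.17195071e-02,  9.00017718e+01]), 'contact_force': array([ 1.32160214, -0.06473258,  0.42117284]), 'moment': array([-0.01935266,  0.02995281, -0.03623957]), 'gripper_width': 1.0017519734479172} 18.8
scene {'fx': 451.5229744191621, 'fy': 451.5229744191621, 'cx': 251.32957398735476, 'cy': 199.3407714352397, 'origin': array([ 991.10495258, -730.74974606,  612.5370166 ]), 'orientation': array([-1.22632933e+02, -3.22318824e-02,  3.27779106e+01])}
side {'fx': 464.61841935695685, 'fy': 464.61841935695685, 'cx': 257.04411137232836, 'cy': 194.0203151052343, 'origin': array([ 190.61408566, -657.74687895,  815.66240708]), 'orientation': array([-135.22864955,   -0.96214529,  -29.31194073])}
```

View pics/scene0.png

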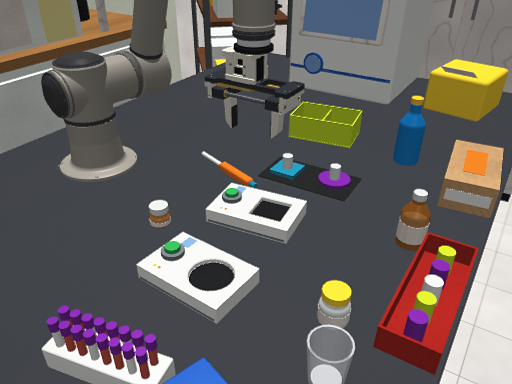

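Scene view: the purple disc is at about (334,178) and the teal plate at (288,168), both on the mat. The round reader is at about (198,272), with its well at (212,276) and its button at (172,247). The square reader is at about (257,208).

View pics/side0.png

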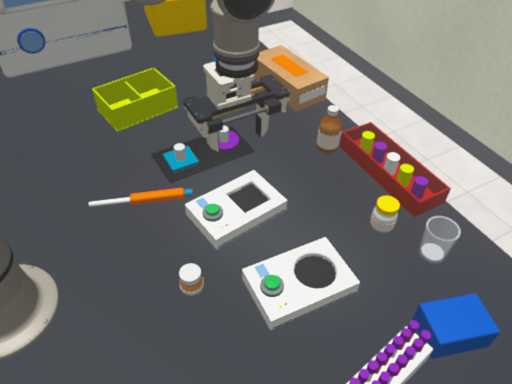

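```bash
python3 - <<'E'
import numpy as np,cv2
for n in('scene','side'):
    z=np.load(f'/tmp/{n}.npz'); im,P=z['im'],z['P']; h=cv2.cvtColor(im,cv2.COLOR_RGB2HSV).astype(int); H,S,V=[h[...,i] for i in range(3)]
    Z=P[...,2]
    box=(P[...,0]>300)&(P[...,0]<850)&(abs(P[...,1])<500)&(Z<80)
    for nm,m in dict(purple=(H>130)&(H<155)&(S>120)&(V>60),teal=(H>90)&(H<105)&(S>120)&(V>80),green=(H>55)&(H<80)&(S>120)&(V>60),white=(S<50)&(V>150)&(Z>25)&(Z<65)).items():
        k,l,st,c=cv2.connectedComponentsWithStats((m&box).astype('u1'))
        for i in range(1,k):
            if st[i,4]>40:
                q=P[l==i]; print(n,nm,st[i],'med',np.round(np.median(q,0),1),'lo',np.round(np.percentile(q,2,0)),'hi',np.round(np.percentile(q,98,0)))
E
```

```text
scene purple [318 170  33  19 393] med [622.4 246.9  15.8] lo [569. 219.   4.] hi [654. 299.  18.]
scene teal [393 134  30  32 630] med [741.6 462.   43. ] lo [704. 454.   4.] hi [769. 485.  78.]
scene teal [270 159  35  21 342] med [489.2 229.5  15.6] lo [434. 208.   4.] hi [517. 294.  19.]
scene teal [249 181   9   7  42] med [450.5 115.3  16.8] lo [437. 110.   7.] hi [460. 130.  20.]
scene green [225 188  13   9  99] med [463.9   0.7  56.4] lo [449. -10.  49.] hi [476.  17.  59.]
scene green [164 241  16  13 162] med [ 483.5 -230.3   56.3] lo [ 468. -242.   49.] hi [ 496. -214.   58.]
scene white [331 164  10   5  43] med [613.7 258.9  52.4] lo [602. 249.  51.] hi [625. 272.  54.]
scene white [ 206  183  101   48 1819] med [5.20e+02 2.00e-01 3.51e+01] lo [430. -55.  32.] hi [625.  83.  37.]
scene white [149 200  19  11 156] med [ 350.8 -126.3   50. ] lo [ 331. -145.   48.] hi [ 369. -107.   52.]
scene white [ 137  232  122   78 3172] med [ 538.6 -246.2   35. ] lo [ 448. -296.   32.] hi [ 643. -167.   37.]
scene white [318 297  33  17 177] med [ 813.7 -198.7   43.8] lo [ 784. -206.
[... 882 characters left out ...]
[508.9  -2.1  32.8] lo [426. -57.  29.] hi [624.  79.  40.]
side white [372 208  25  14 121] med [ 788.7 -193.2   41.7] lo [ 781. -208.   30.] hi [ 816. -163.   48.]
side white [ 243  238  117   84 3766] med [ 525.9 -245.    33. ] lo [ 446. -297.   29.] hi [ 642. -168.   44.]
side white [423 243  22  14 217] med [ 823.4 -317.6   42.4] lo [ 818. -331.   26.] hi [ 840. -295.   63.]
side white [180 264  21  18 299] med [ 349.9 -128.4   47.9] lo [ 331. -147.   45.] hi [ 369. -109.   51.]
side white [365 334  54  50 273] med [ 585.5 -461.6   43.8] lo [ 523. -474.   40.] hi [ 654. -447.   63.]
side white [389 344  44  40 467] med [ 608.9 -485.7   43.3] lo [ 556. -498.   40.] hi [ 659. -472.   60.]
```

The side view agrees. The rough disc knob position is (614,258), at the expected height of 52 mm. I'll check the wrist camera's offset, then look from closer.

```bash
python3 - <<'E'
from h import *
print(r.get_calibration('wrist'))
E
```

```text
{'fx': 278.4722281883466, 'fy': 278.4722281883466, 'cx': 254.09548457172957, 'cy': 192.43971316559973, 'origin': array([525.97645287,  80.29560691, 385.76573155]), 'orientation': array([1.62568271e+02, 1.63604067e-02, 3.02975620e-02])}
```

>>> jog_arm(deltas="15 40 0 0 0 0;20 50 0 0 0 0;20 50 0 0 0 0;20 50 0 0 0 0;12 48 0 0 0 0;0 20 0 0 0 0;0 0 0 0 0 0;0 0 0 0 0 0")

```text
time: 1.1
eef_pos: [611.9, 256.5, 226.7]
tcp_rot: [-180.0, 0.0, 89.9]
contact_force: [0.4, -0.0, -0.0]
gripper_width: 0.999
```

```bash
python3 - <<'E'
from h import *
print(r.get_calibration('wrist'))
im,d,P=cloud('wrist'); np.savez('/tmp/w1',im=im,P=P); cv2.imwrite('pics/w1.png',im[:,:,::-1])
E
```

```text
{'fx': 278.4722281883466, 'fy': 278.4722281883466, 'cx': 254.09548457172957, 'cy': 192.43971316559973, 'origin': array([613.15237418, 336.90146937, 386.3363705 ]), 'orientation': array([ 1.62512079e+02, -4.55125848e-02, -2.98378011e-02])}
```

View pics/w1.png

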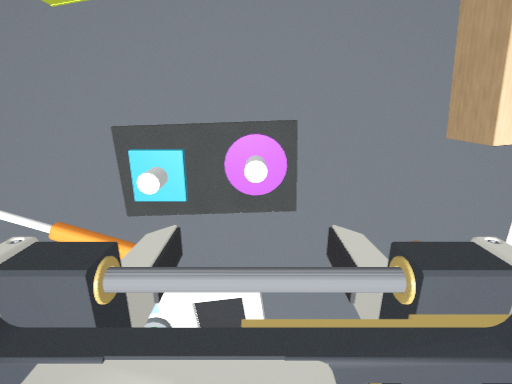

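Wrist view: the disc is whole and in view, centred near (256,165), with its knob top near (256,171). I'll compute its centre.

```bash
cat >> h.py <<'E'
def ray(c,u,v,z):
    M=R.from_euler('xyz',c['orientation'],degrees=True).as_matrix(); o=np.array(c['origin'])
    uv=np.c_[np.atleast_1d(u),np.atleast_1d(v)]
    g=np.c_[(uv[:,0]-c['cx'])/c['fx'],(uv[:,1]-c['cy'])/c['fy'],np.ones(len(uv))]@M.T
    return o+g*((z-o[2])/g[:,2])[:,None]
def circ(mask,c,z):
    cs,_=cv2.findContours(mask.astype('u1'),cv2.RETR_EXTERNAL,cv2.CHAIN_APPROX_NONE)
    k=max(cs,key=cv2.contourArea); k=cv2.convexHull(k)[:,0].astype(float)
    q=ray(c,k[:,0],k[:,1],z)
    (x,y),rad=cv2.minEnclosingCircle(q[:,:2].astype('f4'))
    A=np.c_[2*q[:,:2],np.ones(len(q))]; s=np.linalg.lstsq(A,(q[:,:2]**2).sum(1),rcond=None)[0]
    return s[:2],np.sqrt(s[2]+s[0]**2+s[1]**2),(x,y,rad)
E
python3 - <<'E'
from h import *
z=np.load('/tmp/w1.npz'); im,P=z['im'],z['P']; c=r.get_calibration('wrist')
h=cv2.cvtColor(im,cv2.COLOR_RGB2HSV).astype(int); H,S,V=[h[...,i] for i in range(3)]
m=(H>130)&(H<160)&(S>100)&(V>50); m[:,:200]=0; m[220:]=0
print('disc',circ(m,c,16), np.nanmedian(P[m],0))
k=(S<60)&(V>130)&(P[...,2]>47)&(P[...,2]<58); k[:,:200]=0;k[:,300:]=0;k[220:]=0
print('knob',circ(k,c,52),np.nanmedian(P[k],0))
s=r.read_state();print(s['eef_pos'],s['tcp_rot'])
E
```

```text
disc (array([615.31568113, 258.7646907 ]), np.float64(42.535273499510815), (615.2886352539062, 258.7996520996094, 42.72351837158203)) [614.63674562 264.83014046  17.61145602]
knob (array([615.7079108 , 258.97499904]), np.float64(14.031036200294203), (615.5777587890625, 258.9067687988281, 14.340005874633789)) [615.69898709 259.63073904  53.66007037]
[612.03811682 256.34776873 226.97087641] [1.79999259e+02 3.02095058e-02 8.99083392e+01]
```

The fitted sizes match (disc radius 42.5 mm against 42, knob 14.0 against 14). Next I descend and grasp.

>>> jog_arm(deltas="3.5 2.5 -30 0 0 0;0 0 -45 0 0 0;0 0 -45 0 0 0;0 0 -40 0 0 0;0 0 -25 0 0 0;0 0 -13 0 0 0;0 0 -7 0 0 0;0 0 0 0 0 0;0 0 0 0 0 0")

```text
time: 2.28
eef_pos: [616.2, 260.7, 23.0]
tcp_rot: [179.9, -0.0, 90.0]
contact_force: [0.2, 0.5, 0.2]
gripper_width: 1.002
```

>>> jog_arm(deltas="0 0 0 0 0 0;0 0 0 0 0 0;0 0 0 0 0 0;0 0 0 0 0 0;0 0 0 0 0 0;0 0 0 0 0 0;0 0 0 0 0 0;0 0 0 0 0 0", gripper=1, force=30)

```text
time: 3.28
eef_pos: [615.3, 260.5, 21.7]
tcp_rot: [-180.0, 0.0, 90.0]
contact_force: [-0.2, 0.1, 0.3]
gripper_width: 0.298
```

>>> jog_arm(deltas="0 0 5 0 0 0;0 0 15 0 0 0;0 0 30 0 0 0;0 0 40 0 0 0;0 0 40 0 0 0;0 -10 20 0 0 0;0 -25 0 0 0 0;0 -40 0 0 0 0;0 -50 0 0 0 0;-5 -50 0 0 0 0;-5 -50 0 0 0 0;-5 -50 0 0 0 0;-5 -50 0 0 0 0;-5 -50 0 0 0 0;-5 -50 0 0 0 0;-3 -50 0 0 0 0;0 -50 0 0 0 0;0 -35 0 0 0 0;0 -20 0 0 0 0;0 -10 0 0 0 0")

```text
time: 5.78
eef_pos: [581.3, -330.4, 170.4]
tcp_rot: [-179.9, -0.1, 89.9]
contact_force: [0.1, 0.4, -1.6]
gripper_width: 0.3
```

>>> jog_arm(deltas="0 0 0 0 0 0;0 0 0 0 0 0;0 0 0 0 0 0")

```text
time: 6.15
eef_pos: [582.9, -328.3, 172.0]
tcp_rot: [180.0, -0.0, 90.1]
contact_force: [0.2, 0.7, -1.9]
gripper_width: 0.296
```

```bash
python3 - <<'E'
from h import *
import pickle
s=r.read_state();print(s['eef_pos'],s['tcp_rot'],s['gripper_width'],s['contact_force'])
c=r.get_calibration('wrist'); im,d,P=cloud('wrist'); pickle.dump((im,P,c),open('/tmp/w2','wb')); cv2.imwrite('pics/w2.png',im[:,:,::-1])
E
```

```text
[ 582.85570214 -328.32818004  171.98898081] [ 1.79985677e+02 -3.87741700e-03  9.00851271e+01] 0.29590271815473496 [ 0.1707771   0.66809301 -1.88632085]
```

View pics/w2.png

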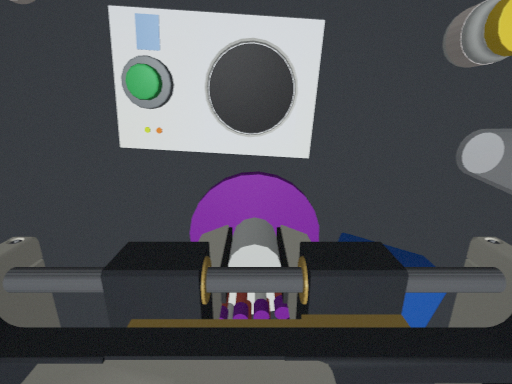

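Wrist view: the disc is held in view at about (255,230). The round well is whole at (251,88), the button is at (144,82), and all four deck corners show.

```bash
python3 - <<'E'
from h import *
import pickle
im,P,c=pickle.load(open('/tmp/w2','rb'))
h=cv2.cvtColor(im,cv2.COLOR_RGB2HSV).astype(int); H,S,V=[h[...,i] for i in range(3)]
w=np.zeros(V.shape,bool); w[25:145,195:308]=1
print('V row88',V[88,200:215],V[88,288:303]); print('Vcol251',V[34:50,251],V[128:142,251])
for t in (60,100,150,190): print('well',t,circ(w&(V<t),c,35)[:2])
print('floor',circ(w&(V<60),c,25)[:2], 'floor depth z',P[80:95,245:258,2].mean(),'deck z',np.nanmedian(P[140:148,150:290,2]),'disc z',np.nanmedian(P[185:205,240:270,2]))
b=(H>50)&(H<85)&(S>100)&(V>40);b[130:]=0;b[:,200:]=0
print('button',circ(b,c,53)[:2])
k,l,st,_=cv2.connectedComponentsWithStats(((V>150)&(np.arange(384)[:,None]<165)).astype('u1')); 
m=(l==l[145,230]); cs,_=cv2.findContours(m.astype('u1'),0,1); hl=cv2.convexHull(max(cs,key=cv2.contourArea))[:,0]
q=ray(c,hl[:,0],hl[:,1],35)[:,:2].astype('f4'); print('deck',cv2.minAreaRect(q))
# disc top-edge far arc
pm=(H>130)&(H<160)&(S>100)&(V>40); pm[:165]=0; pm[235:]=0
cols=np.arange(205,306,5); rows=[np.where(pm[:,u])[0].min()-.5 for u in cols]
zt=np.nanmedian(P[185:205,240:270,2])
for z in(zt,zt-1.5,zt-3):
    q=ray(c,cols,np.array(rows),z); A=np.c_[2*q[:,:2],np.ones(len(q))]; s=np.linalg.lstsq(A,(q[:,:2]**2).sum(1),rcond=None)[0]
    print('disc',z,s[:2],np.sqrt(s[2]+s[0]**2+s[1]**2))
print(c['origin'])
E
```

```text
V row88 [220 219 218 219 207 180 167 153 164 137  72  70  74  72  73] [ 61  63  59  61  57 151 176 152 188 199 214 219 218 219 219]
Vcol251 [219 218 219 213 176 174 158 111 170 157  75  73  76  76  76  76] [ 58  57  59  58  70 155 153 191 192 217 219 219 221 219]
well 60 (array([ 585.00909065, -238.73569532]), np.float64(35.20559374433306))
well 100 (array([ 581.01857621, -233.73782778]), np.float64(41.587496470762744))
well 150 (array([ 580.53379626, -233.03741561]), np.float64(43.7964251321516))
well 190 (array([ 580.63183734, -232.74180227]), np.float64(45.71833210523404))
floor (array([ 585.04933372, -238.42045888]), np.float64(36.392547343579814)) floor depth z nan deck z 36.6049958367561 disc z 167.92489567794587
button (array([ 480.91234144, -227.75981299]), np.float64(16.12254666623411))
deck ((545.8312377929688, -231.35015869140625), (130.91619873046875, 201.6415252685547), 86.76324462890625)
disc 167.92489567794587 [ 584.10835344 -326.3662449 ] 40.212207919020734
disc 166.42489567794587 [ 584.11103756 -327.08362591] 40.580722144626506
disc 164.92489567794587 [ 584.11372169 -327.80100692] 40.94923637020443
[ 583.81546244 -248.0857542   331.60463363]
```

The reader fit is consistent: deck centre (545.8,-231.4), yaw about -3.2°, size 131×202 mm. The well is at (580.7,-233.1), and the button at (480.9,-227.8) matches the geometry. I'll hover just above the well and compare the disc with the rim at close range.

>>> jog_arm(deltas="-1 8 0 0 0 0;-1 20 0 0 0 0;-0.5 30 -10 0 0 0;0 25 -25 0 0 0;0 10 -30 0 0 0;0 3.5 -22 0 0 0;0 0 -13 0 0 0;0 0 -7 0 0 0;0 0 0 0 0 0;0 0 0 0 0 0;0 0 0 0 0 0")

```text
time: 7.58
eef_pos: [580.3, -233.3, 65.5]
tcp_rot: [179.9, 0.0, 90.0]
contact_force: [0.2, 0.7, -1.7]
gripper_width: 0.298
```

```bash
python3 - <<'E'
from h import *
import pickle
s=r.read_state();print(s['eef_pos'],s['tcp_rot'],s['gripper_width'],s['contact_force'])
o=[]
D={}
for n,(x0,y0,x1,y1) in dict(wrist=(130,90,390,260),side=(235,200,375,320),scene=(130,190,270,310)).items():
    c=r.get_calibration(n); im,d,P=cloud(n); D[n]=(im,P,c)
    cr=im[y0:y1,x0:x1,::-1]; f=(800 if n=='wrist' else 400)/cr.shape[1]; o.append(cv2.resize(cr,None,fx=min(f,2) if n=='wrist' else f*.78,fy=min(f,2) if n=='wrist' else f*.78,interpolation=3))
pickle.dump(D,open('/tmp/w3','wb'))
W=800;can=np.zeros((600,W,3),'u1'); can[:o[0].shape[0],:o[0].shape[1]]=o[0]; 
for i in(1,2):
    hh=min(o[i].shape[0],600-340); can[340:340+hh,(i-1)*400:(i-1)*400+o[i].shape[1]]=o[i][:hh]
cv2.imwrite('pics/w3.png',can)
E
```

```text
[ 580.33572151 -233.32625225   65.45974569] [1.79930930e+02 3.60450685e-02 8.99809163e+01] 0.2976274135758736 [ 0.19626919  0.72007857 -1.66111113]
```

View pics/w3.png

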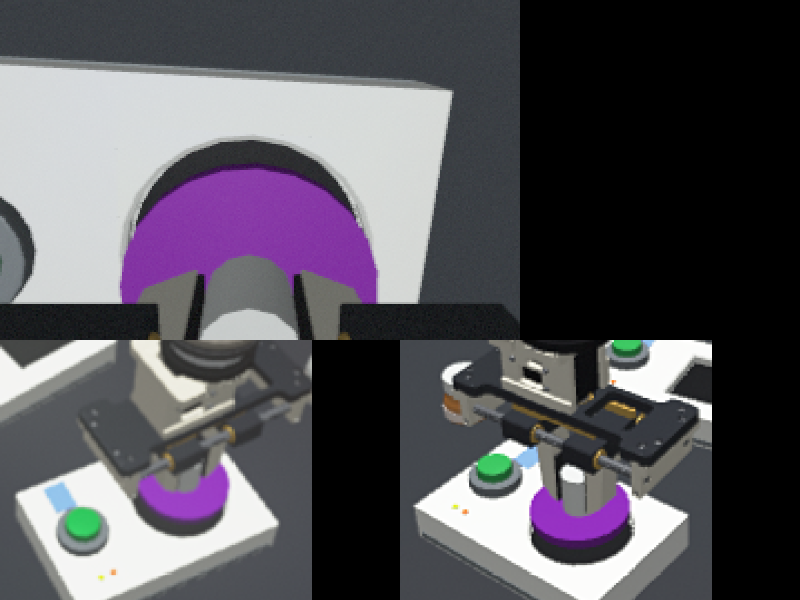

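The disc hovers over the well. In all three views it looks nearly centred, and the far rim is visible in the wrist view. I'll fit both arcs with known radii.

```bash
cat > arcs.py <<'E'
from h import *
from scipy.optimize import least_squares
def fit(q,rad): 
    f=lambda p:np.hypot(*(q-p).T)-rad
    s=least_squares(f,q.mean(0)-[0,30],loss='soft_l1',f_scale=.5); return s.x,np.sqrt(np.mean(s.fun**2)) if 0 else np.std(f(s.x))
def arcs(im,c,ztop,zdeck=35):
    h=cv2.cvtColor(im,cv2.COLOR_RGB2HSV).astype(int); H,S,V=[h[...,i] for i in range(3)]
    pm=(H>130)&(H<160)&(S>100)&(V>40)
    U=np.arange(196,316,3); dr=[];wr=[]
    for u in U:
        t=np.where(pm[90:240,u])[0]
        if len(t): 
            v=90+t.min(); dr.append((u,v-.5))
            g=np.where((V[120:v+1,u]>165)&(V[121:v+2,u]<=165))[0]
            if len(g) and v-120-g[0]>4: wr.append((u,120+g[0]+.5))
    dr,wr=np.array(dr),np.array(wr)
    print('disc',fit(ray(c,*dr.T,ztop)[:,:2],42),'well',fit(ray(c,*wr.T,zdeck)[:,:2],44.5),len(wr))
E
python3 - <<'E'
from arcs import *
import pickle
D=pickle.load(open('/tmp/w3','rb'));im,P,c=D['wrist']
print(c['origin'],np.nanmedian(P[190:210,240:270],(0,1)))
arcs(im,c,59); arcs(im,c,60.5)
for n in('side','scene'):
    im,P,c=D[n]; h=cv2.cvtColor(im,cv2.COLOR_RGB2HSV).astype(int); H,S,V=[h[...,i] for i in range(3)]
    pm=(H>130)&(H<160)&(S>100)&(V>40)&(abs(P[...,0]-580)<60)&(abs(P[...,1]+233)<60)
    print(n,circ(pm,c,59)[:2])
    z=np.load(f'/tmp/{n}.npz'); im,P=z['im'],z['P']; V=im.max(2)
    m=np.zeros(V.shape,'u1'); q=(np.hypot(P[...,0]-581,P[...,1]+233)<55)|np.isnan(P[...,0]); m=q&(V<165)
    k,l,st,cc=cv2.connectedComponentsWithStats(m.astype('u1'))
    t=(315,270) if n=='side' else (212,276)
    print(n,'well',st[l[t[1],t[0]]],circ(l==l[t[1],t[0]],c,35)[:2])
E
```

```text
[ 581.2895302  -152.97150846  225.03131124] [ 581.62014569 -209.12188854   61.43763192]
disc (array([ 581.64457227, -233.74104883]), np.float64(0.3599726870766736)) well (array([ 580.88931463, -233.41507312]), np.float64(0.5145446667196282)) 39
disc (array([ 581.63603455, -233.43442104]), np.float64(0.4128608727410137)) well (array([ 580.88931463, -233.41507312]), np.float64(0.5145446667196282)) 39
side (array([ 578.12112234, -240.59825417]), np.float64(39.66342392613235))
side well [ 294  254   42   34 1142] (array([ 577.94611449, -235.36679363]), np.float64(42.70715481255326))
scene (array([ 584.23426442, -237.53186021]), np.float64(43.039603110876605))
scene well [ 188  260   47   31 1140] (array([ 580.84740799, -233.34734355]), np.float64(43.59496809572772))
```

The disc is only about 0.7 mm off in x and 0.3 mm off in y, against a clearance of 2.5 mm. I'll correct that and lower gently.

>>> jog_arm(deltas="-0.6 0.2 -2 0 0 0;0 0 -4 0 0 0;0 0 -4 0 0 0;0 0 -3 0 0 0;0 0 -2 0 0 0;0 0 -2 0 0 0;0 0 -1 0 0 0;0 0 0 0 0 0;0 0 0 0 0 0")

```text
time: 8.85
eef_pos: [579.5, -232.8, 46.9]
tcp_rot: [180.0, 0.0, 90.0]
contact_force: [-0.2, -0.1, -1.3]
gripper_width: 0.297
```

>>> jog_arm(deltas="0 0 -1 0 0 0;0 0 -1 0 0 0;0 0 -1 0 0 0;0 0 0 0 0 0;0 0 0 0 0 0")

```text
time: 9.48
eef_pos: [579.4, -232.8, 43.8]
tcp_rot: [180.0, 0.0, 90.0]
contact_force: [0.7, -0.5, -0.7]
gripper_width: 0.302
```

>>> jog_arm(deltas="0 0 -0.5 0 0 0;0 0 -0.5 0 0 0;0 0 -0.5 0 0 0;0 0 0 0 0 0;0 0 0 0 0 0")

```text
time: 10.1
eef_pos: [579.5, -232.8, 42.7]
tcp_rot: [180.0, 0.0, 90.0]
contact_force: [-1.9, 1.4, 3.7]
gripper_width: 0.296
```

```bash
python3 - <<'E'
from arcs import *
s=r.read_state();print(s['eef_pos'],s['contact_force'],s['moment'])
c=r.get_calibration('wrist');im,d,P=cloud('wrist')
print('disc z',np.nanmedian(P[190:205,240:270,2]),'deck z',np.nanmedian(P[135:145,300:320,2]))
cv2.imwrite('pics/w4.png',cv2.resize(im[90:290,130:390,::-1],None,fx=2,fy=2))
E
```

```text
[ 579.46644318 -232.79563594   42.66883572] [-1.90368649  1.41891946  3.73345418] [0.15462694 0.3831451  0.02246124]
disc z 38.65866802577767 deck z 36.60952041694489
```

View pics/w4.png

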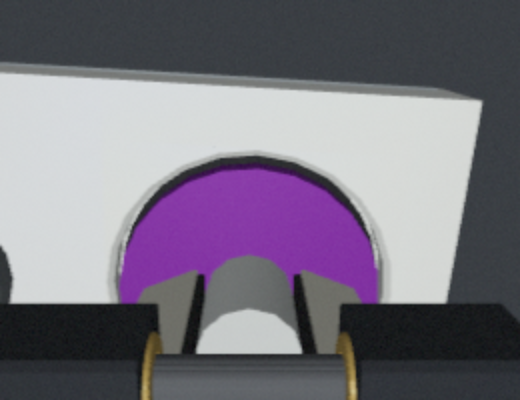

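The disc is seated: its top is 2.05 mm above the deck (2 mm expected), with about 5 N of contact. Next I release, rise and check.

>>> jog_arm(deltas="0 0 0.3 0 0 0;0 0 0 0 0 0;0 0 0 0 0 0;0 0 0 0 0 0;0 0 0 0 0 0;0 0 0 0 0 0", gripper=-0.3)

```text
time: 10.9
eef_pos: [579.4, -232.8, 42.5]
tcp_rot: [180.0, 0.0, 90.0]
contact_force: [0.1, 0.2, -0.4]
gripper_width: 0.65
```

>>> jog_arm(deltas="0 0 3 0 0 0;0 0 10 0 0 0;0 0 25 0 0 0;0 0 40 0 0 0;0 -15 40 0 0 0;0 -30 30 0 0 0;0 -30 0 0 0 0;0 -15 0 0 0 0;0 0 0 0 0 0;0 0 0 0 0 0")

```text
time: 12.15
eef_pos: [579.4, -321.6, 190.1]
tcp_rot: [-180.0, -0.1, 90.0]
contact_force: [0.4, 0.9, 0.2]
gripper_width: 0.649
```

```bash
python3 - <<'E'
from arcs import *
s=r.read_state();print(s['eef_pos'],s['contact_force'],s['gripper_width'])
c=r.get_calibration('wrist');im,d,P=cloud('wrist')
h=cv2.cvtColor(im,cv2.COLOR_RGB2HSV).astype(int); H,S,V=[h[...,i] for i in range(3)]
pm=(H>130)&(H<160)&(S>100)&(V>40); pm[220:]=0
q=P[pm&(np.hypot(P[...,0]-580,P[...,1]+233)<39)]
print('disc',circ(pm,c,37)[:2],'z',np.median(q[:,2]),'plane',np.linalg.lstsq(np.c_[q[:,:2]-[580,-233],np.ones(len(q))],q[:,2],rcond=None)[0])
dk=(V>190)&(S<40)&(abs(P[...,2]-36)<5)&(P[...,0]>450)&(P[...,0]<640)
print('deck',np.median(P[dk][:,2]),np.linalg.lstsq(np.c_[P[dk][:,:2]-[580,-233],np.ones(dk.sum())],P[dk][:,2],rcond=None)[0])
b=(H>50)&(H<85)&(S>100)&(V>40);b[200:]=0;b[:,:40]=0;b[:,220:]=0
print('button',circ(b,c,53)[:2],np.nanmedian(P[b],0))
cv2.imwrite('pics/w5.png',im[:,:,::-1])
E
```

```text
[ 579.35202799 -321.64727672  190.08053076] [0.3643902  0.87916489 0.15797911] 0.6489664811372047
disc (array([ 580.88415219, -233.92580452]), np.float64(41.52126987930266)) z 38.670534333524074 plane [6.27958166e-04 3.82270389e-04 3.86844588e+01]
deck 36.61280693148956 [ 9.02639922e-04 -7.20045471e-05  3.66523283e+01]
button (array([ 480.79538381, -227.77228097]), np.float64(16.107760467199046)) [ 482.68548118 -227.37879406   58.33948262]
```

View pics/w5.png

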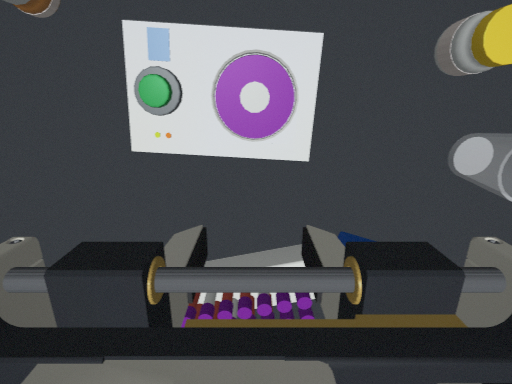

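Wrist view after release: the disc sits flat and concentric in the well at (255,97), with its top 2.05 mm above the deck and no tilt. The button is clear at (155,90). I'll shut the gripper and move above the button.

>>> jog_arm(deltas="-5 5 0 0 0 0;-14 15 0 0 0 0;-25 25 0 0 0 0;-25 25 0 0 0 0;-18 15 0 0 0 0;-8 7 -10 0 0 0;-4 3 -25 0 0 0;0 0 -35 0 0 0;0 0 -30 0 0 0;0 0 -15 0 0 0;0 0 -8 0 0 0;0 0 -3 0 0 0;0 0 0 0 0 0;0 0 0 0 0 0", gripper=1)

```text
time: 13.95
eef_pos: [480.8, -228.0, 65.2]
tcp_rot: [179.9, 0.0, 90.0]
contact_force: [0.0, 0.7, 0.1]
gripper_width: 0.003
```

```bash
python3 - <<'E'
from arcs import *
s=r.read_state();print(s['eef_pos'],s['contact_force'],s['gripper_width'])
o=[]
for n,(x,y) in dict(wrist=(254,225),side=(272,275),scene=(174,242)).items():
    im,d,P=cloud(n); w=130 if n=='wrist' else 45
    cr=im[max(y-w,0):y+w,max(x-w,0):x+w,::-1]; o.append(cv2.resize(cr,(265,265),interpolation=3))
cv2.imwrite('pics/w6.png',np.hstack(o))
E
```

```text
[ 480.80564341 -228.03560039   65.23382834] [0.02515792 0.65907182 0.10514084] 0.0030448820576966296
```

View pics/w6.png

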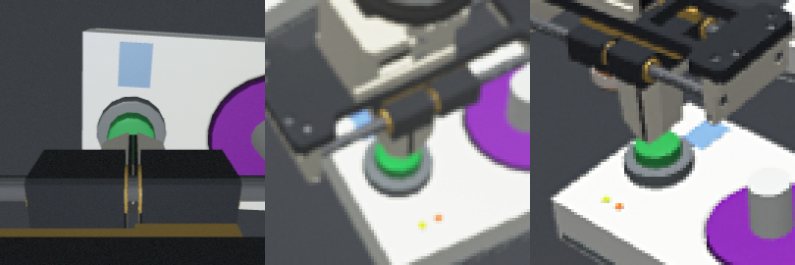

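The closed fingertips are centred above the green button in all views. Now I press.

>>> jog_arm(deltas="0 0 -4 0 0 0;0 0 -4 0 0 0;0 0 -2 0 0 0;0 0 -1 0 0 0;0 0 -1 0 0 0;0 0 0 0 0 0;0 0 0 0 0 0")

```text
time: 14.98
eef_pos: [480.4, -227.8, 52.7]
tcp_rot: [180.0, 0.0, 90.0]
contact_force: [-1.5, 1.0, 4.3]
gripper_width: 0.001
```

>>> jog_arm(deltas="0 0 -1 0 0 0;0 0 -1 0 0 0;0 0 -1 0 0 0;0 0 -1 0 0 0;0 0 0 0 0 0;0 0 0 0 0 0")

```text
time: 15.72
eef_pos: [480.6, -227.9, 50.9]
tcp_rot: [179.9, 0.1, 90.0]
contact_force: [-6.2, 3.2, 25.2]
gripper_width: 0.003
```

25 N at z≈51, so the button has bottomed. I'll check the travel in the images before releasing.

```bash
python3 - <<'E'
from arcs import *
s=r.read_state();print(s['eef_pos'],s['contact_force'])
o=[]
for n in('wrist','side','scene'):
    im,d,P=cloud(n)
    def st(im,P,t):
        h=cv2.cvtColor(im,cv2.COLOR_RGB2HSV).astype(int); H,S,V=[h[...,i] for i in range(3)]
        near=np.hypot(P[...,0]-481,P[...,1]+228)<30
        g=(H>50)&(H<85)&(S>100)&(V>40)&near
        ring=near&(S<60)&(V>60)&(V<150)&(P[...,2]>40)&(P[...,2]<56)
        dk=(S<40)&(V>190)&(abs(P[...,2]-35)<6)&(abs(P[...,0]-540)<100)&(abs(P[...,1]+230)<60)
        print(n,t,'green z pct',np.percentile(P[g][:,2],[10,50,75,90,97]).round(1),'ring',np.percentile(P[ring][:,2],[25,50,75]).round(1),'deck',np.median(P[dk][:,2]).round(1))
    st(im,P,'now')
    if n!='wrist': z=np.load(f'/tmp/{n}.npz'); st(z['im'],z['P'],'before')
    x,y,w=dict(wrist=(254,225,130),side=(272,275,45),scene=(174,242,45))[n]
    o.append(cv2.resize(im[max(y-w,0):y+w,max(x-w,0):x+w,::-1],(265,265),interpolation=3))
cv2.imwrite('pics/w7.png',np.hstack(o))
E
```

```text
[ 480.59393693 -227.86371161   50.85054051] [-6.20880352  3.16405445 25.16997797]
wrist now green z pct [50.2 52.  52.7 61.6 81.3] ring [47.8 48.4 48.9] deck 36.7
side now green z pct [46.1 48.5 50.  51.9 58.1] ring [43.1 44.8 45.8] deck 33.0
side before green z pct [52.1 54.8 55.7 56.5 57.2] ring [42.7 44.8 45.9] deck 33.0
scene now green z pct [48.5 50.2 51.  52.2 58.2] ring [44.  46.2 47.2] deck 35.0
scene before green z pct [51.6 56.3 57.3 57.8 58.3] ring [44.2 45.9 47.1] deck 35.0
```

View pics/w7.png

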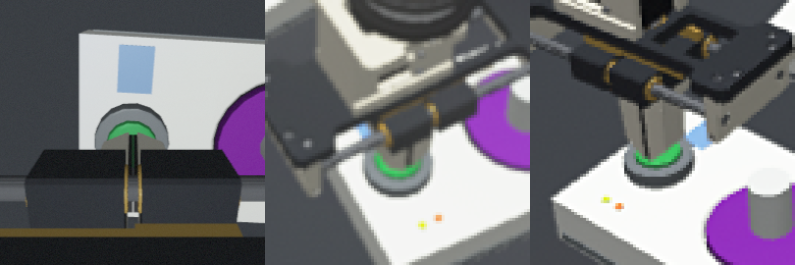

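The green top dropped about 6.2 mm in both fixed cameras, against a full travel of 6 mm, with 25 N applied. That is fully down, so I release and retreat.

>>> jog_arm(deltas="0 0 3 0 0 0;0 0 6 0 0 0;0 0 12 0 0 0;0 0 25 0 0 0;0 0 40 0 0 0;0 0 45 0 0 0;0 -10 25 0 0 0;10 -25 10 0 0 0;20 -30 0 0 0 0;20 -20 0 0 0 0;10 -10 0 0 0 0;0 0 0 0 0 0;0 0 0 0 0 0")

```text
time: 17.5
eef_pos: [540.0, -322.2, 214.5]
tcp_rot: [-180.0, -0.0, 90.0]
contact_force: [-0.3, -0.3, -0.3]
gripper_width: 0.004
```

```bash
python3 - <<'E'
from arcs import *
s=r.read_state();print(s['time'],s['eef_pos'],s['contact_force'])
for n in('wrist','side','scene'):
    c=r.get_calibration(n); im,d,P=cloud(n); cv2.imwrite(f'pics/end_{n}.png',im[:,:,::-1])
    h=cv2.cvtColor(im,cv2.COLOR_RGB2HSV).astype(int); H,S,V=[h[...,i] for i in range(3)]
    g=(H>50)&(H<85)&(S>100)&(V>40)&(np.hypot(P[...,0]-481,P[...,1]+228)<30)
    print(n,'green',np.percentile(P[g][:,2],[50,75,90]).round(1) if g.any() else None)
    pm=(H>130)&(H<160)&(S>100)&(V>40)&(np.hypot(P[...,0]-580,P[...,1]+233)<39)
    t=(H>90)&(H<105)&(S>120)&(V>80)&(np.hypot(P[...,0]-481,P[...,1]-243)<55)
    print('  disc z',np.median(P[pm][:,2]).round(1),'teal',np.nanmedian(P[t],0).round(1) if t.any() else None)
E
```

```text
17.5 [ 539.96638453 -322.22902104  214.47726389] [-0.28869715 -0.28465288 -0.30621041]
wrist green [58.5 59.  59.4]
  disc z 38.7 teal None
side green [54.7 55.6 56.5]
  disc z 34.9 teal [472.4 230.7  13. ]
scene green [56.6 57.5 58.1]
  disc z 37.1 teal [489.6 228.7  15.7]
```

View pics/end_scene.png

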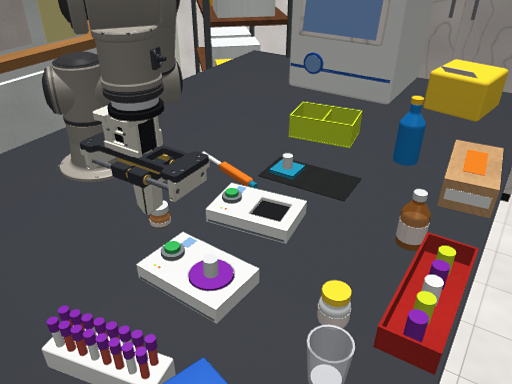

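The final view shows the disc home in the round well at (211,272), the button back up at (172,247), the teal plate unmoved at (288,168), and the arm clear of everything.

```bash
python3 -c "
from bench import r
print(r.sign_off())"
```

```text
the job is handed in; nothing more can be done
None
```

The round disc is home in the round-well reader, that reader's green button was pressed fully and released, and the job is handed in (17.5 s at the last check, limit 45 s).

- **Disc:** I took it by the knob, lowered it into the well under control and let go with it resting on the floor. Its top is 2.05 mm above the deck (2 mm expected when fully home), with no measurable tilt, and this had not changed after the button press.
- **Button:** The fixed cameras showed it drop about 6.2 mm, against 6 mm full travel, with 25 N on the tool. It sprang back to its starting height.
- **Left alone:** The square plate measures where it started. The arm did not go near the other reader's button. At the end the arm was clear and the tool force near zero.

**Disagreements:**
- **Button height:** The unpressed button measured about 3–4 mm higher than the stated 53 mm. The camera depth and the height where the finger made contact both showed this, so I judged the press by travel and force instead.
- **Wrist camera:** It showed about 1–1.5 mm of offset from the arm's own readings, so I did the final alignment by comparing the disc and the well rim in the same image.
- **Side camera:** It reads heights about 2 mm low.

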